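Shut up the sample chest

TASK

Close up the wooden sample chest for the night: with the fingertips, push both of its drawers fully in and push its raised lid down until it lies shut, in any order. Only push: do not grip or lift anything, do not shove the chest out of its place, and leave everything standing around it alone. Finish with the hand clear.

Things in the scene. Friction and masses are not known exactly. Their poses are not given: they have to be found in the camera images.
- chest: dark wooden stepped chest, loose, about 3 kg. Origin: centre of its underside; x from its front (drawers) to its back, y to its left, z up. Base 180 (x) x 280 (y) x 64 mm high with two drawers side by side; the front 60 mm of its top is a bare ledge; on the back 120 mm stands an open tray, rim 115 mm above the table. Shut drawer fronts stand 94 mm in front of the origin, 4 mm proud of the base.
- left_drawer (a joint): how far the left drawer (the one at the chest's +y) stands out, in m: 0 = fully shut, up to 0.100. It slides straight along the chest's x: pushing its front towards the chest's +x shuts it. It takes about 1.5 to 2 N to push, stays where it is left and stops hard at 0. Green packs lie in it.
- right_drawer (a joint): how far the right drawer (the one at the chest's -y) stands out, in m: 0 = fully shut, up to 0.100. It slides straight along the chest's x: pushing its front towards the chest's +x shuts it. It takes about 1.5 to 2 N to push, stays where it is left and stops hard at 0. Orange packs lie in it.
- left_drawer_face (a point): centre of the outer face of the left drawer's front, a white-painted upright board 124 mm wide and 48 mm high (6 to 54 mm above the table) with a flat brass inlay and no knob; moves with the drawer
- right_drawer_face (a point): centre of the outer face of the right drawer's front, a white-painted upright board 124 mm wide and 48 mm high (6 to 54 mm above the table) with a flat brass inlay and no knob; moves with the drawer
- lid (a joint): opening angle of the lid in rad: 0 = shut flat on the tray, up to 1.6. Green-painted board 124 (hinge to front edge) x 280 x 8 mm, pale panel on top, hinged along the tray's back rim; opening lifts its front edge up and back. The hinge is stiff: the lid stays at any angle; about 3 N near the front edge, square to the board, turns it.
- lid_hinge (a point): middle of the lid's hinge line, which runs along the chest's y, 90 mm behind the chest's origin and 116 mm up; the line lies in the lid's underside
- lid_edge (a point): middle of the lid's front edge, on its outer (upper) face, 124 mm from the hinge; moves with the lid
- amber_candle: bystander: amber glass candle jar with a brass lid, 72 mm across, 90 mm high; origin at the centre of its underside, z up
- black_candle: bystander: black candle jar with a black lid, 70 mm across, 85 mm high; origin at the centre of its underside, z up
- diffuser: bystander: white ceramic reed diffuser, body 72 mm across and 85 mm high, thin reeds up to 180 mm high; origin at the centre of its underside, z up
- gift_box: bystander: plain brown card gift box 65 x 65 x 85 mm high; origin at the centre of its underside, z up
- card_packs: bystander: blue and white pile of flat card packs, one solid piece 75 x 100 x 30 mm high; origin at the centre of its underside, z up
- stone_bowl: bystander: marble bowl, 100 mm across the rim, 55 mm high; origin at the centre of its underside, z up

How it is judged:
At the end, for the whole second after the job is handed in: Both drawers are within 5 mm of fully shut, the lid is within 0.06 rad of fully shut, the chest stands flat and at rest within 25 mm of where it was, and the six other things stand upright within 30 mm of where they were (value of joint each of left_drawer, right_drawer below 0.005 m and value of joint lid below 0.06 rad and distance of chest from where it was at the start of the episode below 0.025 m and angle between chest's own z axis and vertical below 0.03 rad and height (world z) of chest below 0.006 m and linear speed of chest below 0.02 m/s and distance of each of amber_candle, black_candle, diffuser, gift_box, card_packs, stone_bowl from where it was at the start of the episode below 0.03 m and angle between each of amber_candle, black_candle, diffuser, gift_box, card_packs, stone_bowl's own z axis and vertical below 0.15 rad); the robot touches nothing.
It fails at once if the chest is lifted (6 mm) or tipped (0.1 rad) (height (world z) of chest above 0.006 m or angle between chest's own z axis and vertical above 0.1 rad).
It fails at once if the chest is shoved more than 25 mm (distance of chest from where it was at the start of the episode above 0.025 m).
It fails at once if one of the things around the chest is moved more than 30 mm, lifted or tipped (distance of any of amber_candle, black_candle, diffuser, gift_box, card_packs, stone_bowl from where it was at the start of the episode above 0.03 m or angle between any of amber_candle, black_candle, diffuser, gift_box, card_packs, stone_bowl's own z axis and vertical above 0.3 rad or height (world z) of any of amber_candle, black_candle, diffuser, gift_box, card_packs, stone_bowl above 0.01 m).
It also fails if it takes over 54 s, if anything falls off the work surface, if the arm or the gripper's body presses on something with over 40 N, if the wrist force passes 120 N, or if a joint passes its speed limit or range.

ROBOT

A 6-joint arm with a two-finger parallel gripper is mounted at the origin on the work surface. World frame = base frame: x ahead of the robot, y to its left, z up, the work surface at z = 0. Lengths are in m, angles in rad, forces in N, time in s.
With the tool pointing down it reaches from about 0.275 to 1 m from the base axis. Payload 8.4 kg.
Tool frame: the origin (TCP) lies between the finger pads; the fingertips stand r.tip_extent ahead of it and the grasp point (between the pads) is the TCP (r.tip_extent is the distance from the TCP to the fingertips, in m); z points along the fingers, y is the line along which they close (so a half turn about z gives the same grasp; the last joint's range is limited). The gripper opens to 85 mm and grips with 20 to 120 N. Pads are 22 mm wide; open, the fingers measure 114 mm over their backs; the gripper's body (76 mm by 85 mm) begins 54 mm behind the grasp point. The pads swing forward as they close: fully open they stand 13 mm farther back than shut.
Start: joints at [1.124, 0.353, 1.633, -0, 1.155, -0.002], TCP at [0.269, 0.564, 0.25] pointing down, gripper open.
Joint ranges: [-2.63, 2.63], [-0.92, 2.1], [0.06, 2.66], [-1.3, 4.44], [0, 2.69], [-3.02, 3.02]. Speed limits (rad/s): [2.22, 2.22, 2.79, 3.14, 3.14, 3.14].

INTERFACE

Orientations are given as a 3x3 rotation matrix whose columns are the frame's x, y, z axes.
In Python, from plant import state, eyes, r gives the robot as it stands.
- The arm moves only by the tool drive_tool, never from a script. Its argument "deltas" is a list of rows, each an object of numbers: "dx", "dy", "dz": the shift along the tool's x, y, z in units of 5 cm (1.0 is 5 cm); "wx", "wy", "wz": the turn, a rotation vector about the tool's x, y, z in units of 90 degrees (1.0 is 90 degrees); "claw": the opening, from -1 (shut) to 1 (fully open). In form: [{"dx": .., "dy": .., "dz": .., "wx": .., "wy": .., "wz": .., "claw": ..}, ...]. A call has 1 to 12 rows; each row shifts and turns the commanded pose from where the row before left it, along the tool's axes as they then stand; what a row does not reach is not made up. A row lasts 1/8 s, in which the tool goes at most 62.5 mm and 10.7 degrees, less where a joint would pass 70% of its speed; a pose out of reach is approached as far as the arm can. A call with a number of a shift or a turn outside -1 to 1 is refused whole. A call with a gripper value outside its range is refused whole. The fingers move at their own pace and stop on an object; "newtons" is the grip in N (left out, the last holds). Time passes only in rows, so rows that do not move let the fingers close. It gives the time, the measured TCP pose, the force, the opening and the grip force at its end, in the units of the state.
- state(): the state, without advancing time (a new reading comes with each control period).
- eyes.read_camera(name): name is "scene" or "top"; returns (picture, depth): 420x560x3 uint8, blue, green, red; 420x560 float32, m along the optical axis (not along the pixel's ray), 0 where there is no reading.
- eyes.camera_model(name): a dict with "camera_matrix" (3x3 intrinsics, pixels), "camera_from_world" (4x4, takes a point from world to camera coordinates). Camera axes: x right, y up, looking along -z (the intrinsics and any distortion apply to the point x, -y, -z); pixel columns grow to the right and rows downward; lengths in m; the calibration is good to about 2 mm. A picture is of the moment at which its call begins. camera_model takes no time and is no camera call.
- r.hand_in(): hands the job in; it is judged then, once.
The state is a dict: "time_s": time; "qpos": joint angles; "qd": joint speeds; "tau": joint torques, N m; "ee_pos": TCP position; "eef_rot": TCP orientation; "wrist_force": force on the tool from outside, world axes, zero at the start; "wrist_torque": the same for the moment, N m; "grip_width": opening from 0.0 (shut) to 1.0 (fully open); "finger_force": force on a finger pad.
Only numpy, scipy, OpenCV 4.12 (cv2) and the standard library are available. Lean on these libraries where they do the work, as an engineer would, in place of code of your own. Each camera call takes 0.05 s, during which the arm holds its last target. There are 200 camera calls.

## Working session

There is one attempt and no reset: what is moved stays moved. The work goes in short steps, Python scripts to look and compute and a tool call to move; the robot and the scene stay as the last step left them, time stands still between calls to the robot, and variables do not carry over. Pictures are saved under pics/ and viewed, at most 10 in all, crops included, and the job is handed in when it is done.

Besides the shell and the picture viewer there is one more tool, called after "Request:" as name(argument=value, ...) on one line, values as JSON. drive_tool: Moves the arm, as the interface text tells. Its arguments: {"type":"object","properties":{"deltas":{"type":"array","items":{"type":"object","properties":{"dx":{"type":"number"},"dy":{"type":"number"},"dz":{"type":"number"},"wx":{"type":"number"},"wy":{"type":"number"},"wz":{"type":"number"},"claw":{"type":"number"}}}},"newtons":{"type":"number"}},"required":["deltas"]}

```bash
mkdir -p pics; python3 - <<'E'
from plant import state, eyes, r
import cv2,numpy as np
for n in ("scene","top"):
    p,d=eyes.read_camera(n); cv2.imwrite(f"pics/{n}0.png",p); np.save(f"pics/{n}0.npy",d)
    m=eyes.camera_model(n); np.savez(f"pics/{n}cam.npz",K=m["camera_matrix"],T=m["camera_from_world"])
    print(n,np.round(m["camera_from_world"],3).tolist())
s=state();print(s["time_s"],s["ee_pos"],np.round(s["eef_rot"],3).tolist(),r.tip_extent,s["grip_width"])
E
```

```text
scene [[0.749, 0.663, -0.002, -0.449], [-0.537, 0.608, 0.584, 0.231], [0.389, -0.436, 0.811, -1.472], [0.0, 0.0, 0.0, 1.0]]
top [[-0.004, -1.0, 0.012, 0.024], [0.999, -0.004, 0.043, -0.567], [-0.043, 0.012, 0.999, -1.646], [0.0, 0.0, 0.0, 1.0]]
0.1 [0.26875141 0.56382363 0.24963256] [[-0.903, 0.43, -0.001], [0.43, 0.903, -0.001], [0.0, -0.001, -1.0]] 0.019 1.0009735408316804
```

View pics/scene0.png

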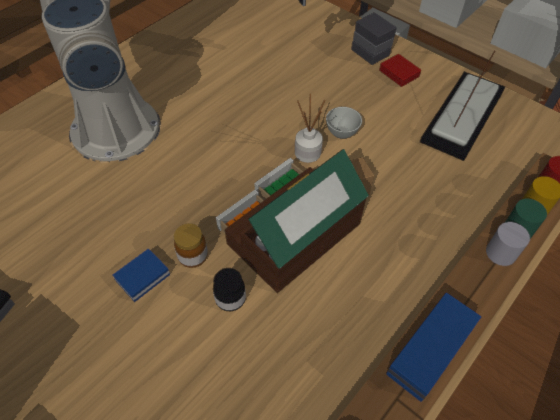

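View pics/top0.png

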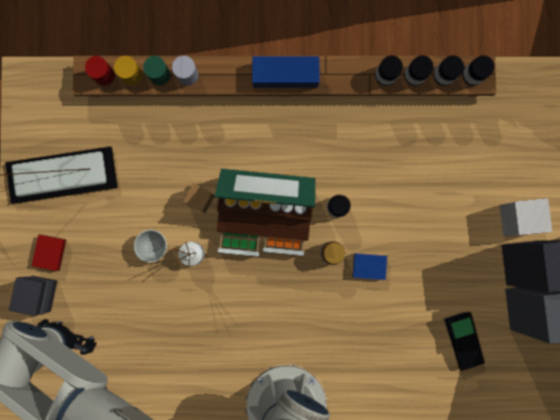

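The top view shows the chest with its lid up near (266,200), the drawer fronts (white strips) at (239,252) and (283,253), and the gift box at (195,193). The diffuser is at (191,254), the amber jar at (333,253), the black jar at (339,206), the bowl at (150,246) and the cards at (370,267). Next I measure them.

```bash
cat > h.py <<'E'
import numpy as np,cv2
def cloud(n,d):
    c=np.load(f"pics/{n}cam.npz");K,T=c["K"],c["T"]
    v,u=np.indices(d.shape)
    P=np.stack([(u-K[0,2])/K[0,0]*d,-(v-K[1,2])/K[1,1]*d,-d],-1)
    return (P-T[:3,3])@T[:3,:3]
E
python3 - <<'E'
from h import *
p=cv2.imread("pics/top0.png");d=np.load("pics/top0.npy");W=cloud("top",d)
def q(n,u0,u1,v0,v1,zl,zh,f=None):
    w=W[v0:v1,u0:u1].reshape(-1,3);c=p[v0:v1,u0:u1].reshape(-1,3).astype(int)
    m=(w[:,2]>zl)&(w[:,2]<zh)
    if f: m&=f(c)
    w=w[m]; r=cv2.minAreaRect((w[:,:2]*1000).astype(np.float32))
    print(n,len(w),"mean",w.mean(0).round(3),"min",w.min(0).round(3),"max",w.max(0).round(3),"rect",np.round(r[0],0),np.round(r[1],0),round(r[2],1))
white=lambda c:c.min(1)>130
q("Lfront",215,262,225,262,.03,.075,white)
q("Rfront",262,310,225,262,.03,.075,white)
q("ledge",212,316,205,242,.055,.072)
q("lid",205,325,165,210,.135,.4)
q("diff",175,210,235,275,.03,.3);q("bowl",130,172,225,270,.02,.1);q("gift",180,216,178,215,.06,.1)
q("black",322,358,190,225,.06,.12);q("amber",318,350,236,272,.06,.12);q("cards",348,392,248,285,.015,.06)
p2=cv2.resize(p[150:290,120:400],None,fx=2.8,fy=2.8,interpolation=cv2.INTER_CUBIC);cv2.imwrite("pics/crop.png",p2)
# lid profile, column slice
for v in range(166,262,4): print(v,W[v,266].round(3),W[v,225].round(3),W[v,306].round(3))
E
```

```text
Lfront 147 mean [0.478 0.146 0.054] min [0.467 0.084 0.046] max [0.489 0.206 0.062] rect [477. 145.] [122.  11.] 83.6
Rfront 135 mean [0.479 0.008 0.054] min [ 0.47  -0.052  0.044] max [0.488 0.066 0.063] rect [479.   7.] [119.  10.] 84.3
ledge 2164 mean [0.564 0.066 0.064] min [ 0.512 -0.073  0.055] max [0.619 0.208 0.072] rect [575.  66.] [280. 100.] 84.4
lid 2539 mean [0.654 0.058 0.175] min [ 0.602 -0.084  0.135] max [0.712 0.2   0.214] rect [658.  57.] [281.  88.] 83.6
diff 492 mean [0.473 0.285 0.075] min [0.437 0.252 0.031] max [0.508 0.323 0.18 ] rect [473. 288.] [71. 71.] 87.5
bowl 463 mean [0.498 0.42  0.04 ] min [0.45  0.362 0.02 ] max [0.548 0.462 0.063] rect [499. 411.] [97. 97.] 25.4
gift 493 mean [0.642 0.263 0.084] min [0.6   0.222 0.062] max [0.685 0.307 0.097] rect [643. 264.] [66. 64.] 63.2
black 352 mean [ 0.617 -0.163  0.083] min [ 0.587 -0.193  0.06 ] max [ 0.649 -0.132  0.094] rect [ 618. -163.] [61. 59.] 83.2
amber 412 mean [ 0.474 -0.141  0.085] min [ 0.439 -0.173  0.06 ] max [ 0.509 -0.109  0.098] rect [ 473. -141.] [65. 69.] 80.3
cards 805 mean [ 0.431 -0.2
[... 1026 characters left out ...]
 0.576 -0.059  0.109]
222 [0.567 0.059 0.06 ] [0.567 0.183 0.064] [ 0.567 -0.062  0.063]
226 [0.555 0.059 0.063] [0.556 0.184 0.057] [ 0.554 -0.062  0.061]
230 [0.543 0.059 0.063] [0.543 0.183 0.064] [ 0.542 -0.062  0.061]
234 [0.531 0.06  0.064] [0.532 0.186 0.036] [ 0.53  -0.062  0.06 ]
238 [0.519 0.06  0.042] [0.52  0.186 0.033] [ 0.518 -0.061  0.064]
242 [0.507 0.06  0.038] [0.507 0.186 0.035] [ 0.506 -0.065 -0.001]
246 [0.494 0.06  0.008] [0.495 0.189 0.004] [ 0.494 -0.066 -0.005]
250 [0.482 0.06  0.053] [0.483 0.185 0.051] [ 0.481 -0.065 -0.001]
254 [ 0.469  0.061 -0.005] [ 0.47   0.189 -0.004] [ 0.469 -0.066 -0.006]
258 [0.457 0.06  0.003] [ 0.457  0.189 -0.002] [ 0.456 -0.065 -0.002]
```

View pics/crop.png

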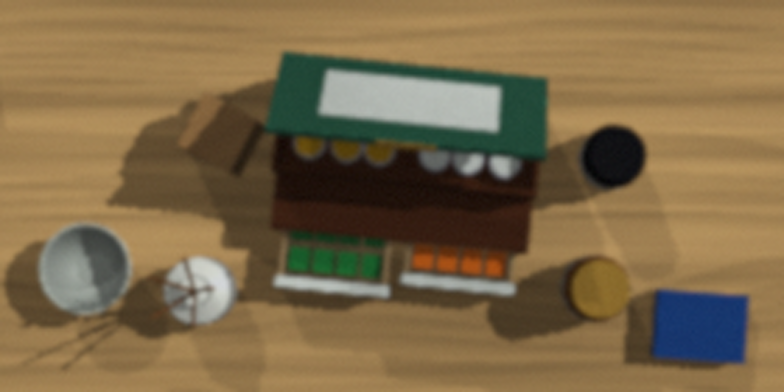

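Request:
drive_tool(deltas=[{"wz": -0.108,"claw": -1},{"wz": -0.109,"claw": -1},{"claw": -1},{"claw": -1}])

```text
validation failed for argument at $.de...
```

Request:
drive_tool(deltas=[{"dx": 0,"dy": 0,"dz": 0,"wx": 0,"wy": 0,"wz": -0.108,"claw": -1},{"dx": 0,"dy": 0,"dz": 0,"wx": 0,"wy": 0,"wz": -0.109,"claw": -1},{"dx": 0,"dy": 0,"dz": 0,"wx": 0,"wy": 0,"wz": 0,"claw": -1},{"dx": 0,"dy": 0,"dz": 0,"wx": 0,"wy": 0,"wz": 0,"claw": -1}])

```text
time_s: 0.6
ee_pos: [0.2688, 0.5641, 0.2501]
eef_rot: [[-0.994, 0.107, -0.0], [0.107, 0.994, -0.0], [0.0, -0.0, -1.0]]
wrist_force: [-0.2, 0.0, -0.2]
grip_width: 0.143
finger_force: 0.0
```

Request:
drive_tool(deltas=[{"dx": -0.69,"dy": -0.77,"dz": 0,"wx": 0,"wy": 0,"wz": 0,"claw": -1},{"dx": -0.69,"dy": -0.77,"dz": 0,"wx": 0,"wy": 0,"wz": 0,"claw": -1},{"dx": -0.69,"dy": -0.77,"dz": 0,"wx": 0,"wy": 0,"wz": 0,"claw": -1},{"dx": -0.69,"dy": -0.77,"dz": 0,"wx": 0,"wy": 0,"wz": 0,"claw": -1},{"dx": -0.69,"dy": -0.77,"dz": 0,"wx": 0,"wy": 0,"wz": 0,"claw": -1},{"dx": -0.69,"dy": -0.77,"dz": 0,"wx": 0,"wy": 0,"wz": 0,"claw": -1},{"dx": -0.69,"dy": -0.77,"dz": 0,"wx": 0,"wy": 0,"wz": 0,"claw": -1},{"dx": -0.69,"dy": -0.77,"dz": 0,"wx": 0,"wy": 0,"wz": 0,"claw": -1},{"dx": -0.69,"dy": -0.77,"dz": 0,"wx": 0,"wy": 0,"wz": 0,"claw": -1},{"dx": -0.69,"dy": -0.77,"dz": 0,"wx": 0,"wy": 0,"wz": 0,"claw": -1},{"dx": -0.69,"dy": -0.77,"dz": 0,"wx": 0,"wy": 0,"wz": 0,"claw": -1},{"dx": -0.69,"dy": -0.77,"dz": 0,"wx": 0,"wy": 0,"wz": 0,"claw": -1}])

```text
time_s: 2.1
ee_pos: [0.6336, 0.0602, 0.2503]
eef_rot: [[-0.994, 0.107, 0.0], [0.107, 0.994, 0.0], [-0.0, 0.0, -1.0]]
wrist_force: [0.3, 1.7, 1.3]
grip_width: 0.007
finger_force: 0.0
```

Request:
drive_tool(deltas=[{"dx": -0.2,"dy": 0,"dz": 0.2,"wx": 0,"wy": 0,"wz": 0,"claw": -1},{"dx": 0,"dy": 0,"dz": 0.2,"wx": 0,"wy": 0,"wz": 0,"claw": -1},{"dx": 0.07,"dy": 0,"dz": 0.2,"wx": 0,"wy": 0,"wz": 0,"claw": -1},{"dx": 0.07,"dy": 0,"dz": 0.2,"wx": 0,"wy": 0,"wz": 0,"claw": -1},{"dx": 0.07,"dy": 0,"dz": 0.2,"wx": 0,"wy": 0,"wz": 0,"claw": -1},{"dx": 0.07,"dy": 0,"dz": 0.2,"wx": 0,"wy": 0,"wz": 0,"claw": -1}])

```text
time_s: 2.85
ee_pos: [0.6283, 0.0626, 0.1899]
eef_rot: [[-0.995, 0.103, 0.0], [0.103, 0.995, 0.0], [-0.0, 0.0, -1.0]]
wrist_force: [-0.6, -0.6, 3.0]
grip_width: -0.0
finger_force: 1.1
```

Request:
drive_tool(deltas=[{"dx": 0.12,"dy": 0,"dz": 0.18,"wx": 0,"wy": 0,"wz": 0,"claw": -1},{"dx": 0.12,"dy": 0,"dz": 0.18,"wx": 0,"wy": 0,"wz": 0,"claw": -1},{"dx": 0.12,"dy": 0,"dz": 0.18,"wx": 0,"wy": 0,"wz": 0,"claw": -1},{"dx": 0.12,"dy": 0,"dz": 0.18,"wx": 0,"wy": 0,"wz": 0,"claw": -1},{"dx": 0.05,"dy": 0,"dz": 0.16,"wx": 0,"wy": 0,"wz": 0,"claw": -1}])

```text
time_s: 3.48
ee_pos: [0.6019, 0.0649, 0.1457]
eef_rot: [[-0.995, 0.104, -0.0], [0.104, 0.995, -0.0], [0.0, -0.0, -1.0]]
wrist_force: [1.4, -0.3, 2.6]
grip_width: -0.003
finger_force: 0.8
```

Press on in small steps until the force rises at the stop.

Request:
drive_tool(deltas=[{"dx": 0,"dy": 0,"dz": 0.06,"wx": 0,"wy": 0,"wz": 0,"claw": -1},{"dx": 0,"dy": 0,"dz": 0.04,"wx": 0,"wy": 0,"wz": 0,"claw": -1},{"dx": 0,"dy": 0,"dz": 0,"wx": 0,"wy": 0,"wz": 0,"claw": -1}])

```text
time_s: 3.85
ee_pos: [0.6015, 0.0649, 0.1429]
eef_rot: [[-0.995, 0.104, -0.002], [0.104, 0.995, -0.0], [0.002, -0.0, -1.0]]
wrist_force: [-9.7, -0.1, 21.7]
grip_width: -0.005
finger_force: 10.5
```

Request:
drive_tool(deltas=[{"dx": 0,"dy": 0,"dz": -0.8,"wx": 0,"wy": 0,"wz": 0,"claw": -1},{"dx": 0,"dy": 0,"dz": -0.8,"wx": 0,"wy": 0,"wz": 0,"claw": -1},{"dx": 0.84,"dy": 0.34,"dz": 0,"wx": 0,"wy": 0,"wz": 0,"claw": -1},{"dx": 0.84,"dy": 0.34,"dz": 0,"wx": 0,"wy": 0,"wz": 0,"claw": -1},{"dx": 0.84,"dy": 0.34,"dz": 0,"wx": 0,"wy": 0,"wz": 0,"claw": -1},{"dx": 0.84,"dy": 0.34,"dz": 0,"wx": 0,"wy": 0,"wz": 0,"claw": -1},{"dx": 0,"dy": 0,"dz": 0,"wx": 0,"wy": 0,"wz": 0,"claw": -1}])

```text
time_s: 4.72
ee_pos: [0.4397, 0.1506, 0.221]
eef_rot: [[-0.995, 0.102, -0.002], [0.102, 0.995, -0.0], [0.002, -0.0, -1.0]]
wrist_force: [1.3, -0.4, 0.4]
grip_width: -0.003
finger_force: 0.0
```

```bash
python3 - <<'E'
from plant import state, eyes, r
from h import *
for n in ("scene","top"):
    p,d=eyes.read_camera(n); cv2.imwrite(f"pics/{n}1.png",p);np.save(f"pics/{n}1.npy",d)
W=cloud("top",d)
for v in range(172,262,5): print(v,W[v,266].round(3),W[v,225].round(3),W[v,306].round(3))
print(state()["ee_pos"])
E
```

```text
172 [ 0.728  0.06  -0.001] [0.711 0.178 0.121] [ 0.728 -0.067 -0.   ]
177 [0.696 0.058 0.123] [0.696 0.178 0.124] [ 0.712 -0.067 -0.001]
182 [0.682 0.058 0.121] [0.682 0.178 0.121] [ 0.681 -0.059  0.121]
187 [0.666 0.058 0.128] [0.667 0.178 0.125] [ 0.666 -0.058  0.125]
192 [0.652 0.058 0.123] [0.653 0.178 0.121] [ 0.652 -0.059  0.122]
197 [0.637 0.058 0.123] [0.638 0.178 0.125] [ 0.637 -0.059  0.12 ]
202 [0.623 0.059 0.125] [0.623 0.178 0.124] [ 0.622 -0.058  0.124]
207 [0.608 0.059 0.126] [0.609 0.179 0.118] [ 0.608 -0.058  0.125]
212 [0.594 0.059 0.121] [0.594 0.178 0.13 ] [ 0.593 -0.058  0.121]
217 [0.579 0.059 0.121] [0.583 0.183 0.064] [ 0.579 -0.058  0.12 ]
222 [0.567 0.059 0.064] [0.567 0.183 0.064] [ 0.567 -0.062  0.06 ]
227 [0.552 0.059 0.066] [0.552 0.183 0.063] [ 0.551 -0.062  0.063]
232 [0.537 0.06  0.058] [0.538 0.186 0.035] [ 0.536 -0.062  0.064]
237 [0.522 0.06  0.04 ] [0.523 0.188 0.009] [ 0.521 -0.062  0.061]
242 [0.507 0.06  0.034] [0.507 0.185 0.041] [ 0.506 -0.066 -0.008]
247 [0.491 0.06  0.016] [0.492 0.188 0.017] [ 0.491 -0.066 -0.007]
252 [0.476 0.06  0.003] [0.483 0.139 0.57 ] [ 0.475 -0.065 -0.002]
257 [0.46  0.061 0.   ] [0.473 0.138 0.576] [ 0.459 -0.065  0.002]
[0.44259047 0.15013214 0.22149287]
```

View pics/scene1.png

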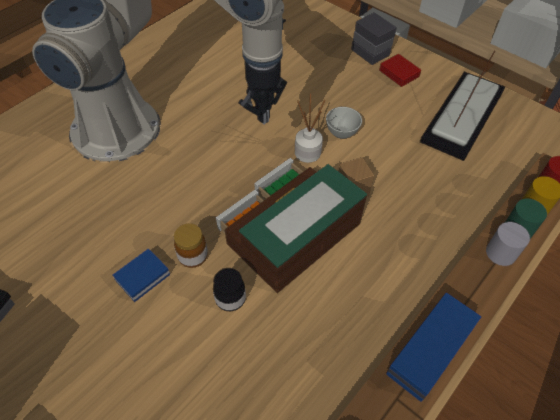

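Lid lies flat at z≈0.124 (edge (245,225)–(367,190)), chest unmoved, hand clear in front of the left drawer at (262,110). Going down before the left drawer.

Request:
drive_tool(deltas=[{"dx": 0,"dy": 0,"dz": 0.85,"wx": 0,"wy": 0,"wz": 0,"claw": -1},{"dx": 0,"dy": 0,"dz": 0.85,"wx": 0,"wy": 0,"wz": 0,"claw": -1},{"dx": 0,"dy": 0,"dz": 0.85,"wx": 0,"wy": 0,"wz": 0,"claw": -1},{"dx": 0,"dy": 0,"dz": 0.85,"wx": 0,"wy": 0,"wz": 0,"claw": -1},{"dx": -0.2,"dy": 0,"dz": 0,"wx": 0,"wy": 0,"wz": 0,"claw": -1},{"dx": -0.2,"dy": 0,"dz": 0,"wx": 0,"wy": 0,"wz": 0,"claw": -1},{"dx": -0.2,"dy": 0,"dz": 0,"wx": 0,"wy": 0,"wz": 0,"claw": -1},{"dx": -0.2,"dy": 0,"dz": 0,"wx": 0,"wy": 0,"wz": 0,"claw": -1},{"dx": -0.2,"dy": 0,"dz": 0,"wx": 0,"wy": 0,"wz": 0,"claw": -1}])

```text
time_s: 5.95
ee_pos: [0.4934, 0.1449, 0.0522]
eef_rot: [[-0.995, 0.104, 0.002], [0.104, 0.995, 0.0], [-0.001, 0.001, -1.0]]
wrist_force: [-2.7, 0.6, 1.3]
grip_width: -0.001
finger_force: 0.8
```

Request:
drive_tool(deltas=[{"dx": -0.16,"dy": 0,"dz": 0,"wx": 0,"wy": 0,"wz": 0,"claw": -1},{"dx": -0.12,"dy": 0,"dz": 0,"wx": 0,"wy": 0,"wz": 0,"claw": -1},{"dx": -0.06,"dy": 0,"dz": 0,"wx": 0,"wy": 0,"wz": 0,"claw": -1},{"dx": 0,"dy": 0,"dz": 0,"wx": 0,"wy": 0,"wz": 0,"claw": -1}])

```text
time_s: 6.45
ee_pos: [0.5093, 0.143, 0.0512]
eef_rot: [[-0.995, 0.104, 0.0], [0.104, 0.995, -0.0], [-0.0, 0.0, -1.0]]
wrist_force: [-1.0, 0.3, -0.3]
grip_width: 0.001
finger_force: 0.0
```

Small steps now until the stop is felt.

Request:
drive_tool(deltas=[{"dx": -0.05,"dy": 0,"dz": 0,"wx": 0,"wy": 0,"wz": 0,"claw": -1},{"dx": -0.05,"dy": 0,"dz": 0,"wx": 0,"wy": 0,"wz": 0,"claw": -1},{"dx": 0,"dy": 0,"dz": 0,"wx": 0,"wy": 0,"wz": 0,"claw": -1}])

```text
time_s: 6.82
ee_pos: [0.5141, 0.1425, 0.0512]
eef_rot: [[-0.995, 0.104, 0.0], [0.104, 0.995, -0.0], [-0.0, -0.0, -1.0]]
wrist_force: [-0.2, -0.2, -1.1]
grip_width: 0.0
finger_force: 0.2
```

Request:
drive_tool(deltas=[{"dx": -0.04,"dy": 0,"dz": 0,"wx": 0,"wy": 0,"wz": 0,"claw": -1},{"dx": 0,"dy": 0,"dz": 0,"wx": 0,"wy": 0,"wz": 0,"claw": -1}])

```text
time_s: 7.08
ee_pos: [0.5161, 0.1422, 0.0513]
eef_rot: [[-0.995, 0.104, 0.0], [0.104, 0.995, -0.0], [-0.0, -0.0, -1.0]]
wrist_force: [0.4, -0.6, -0.0]
grip_width: -0.002
finger_force: 0.3
```

Request:
drive_tool(deltas=[{"dx": -0.04,"dy": 0,"dz": 0,"wx": 0,"wy": 0,"wz": 0,"claw": -1},{"dx": 0,"dy": 0,"dz": 0,"wx": 0,"wy": 0,"wz": 0,"claw": -1}])

```text
time_s: 7.32
ee_pos: [0.5174, 0.1421, 0.0512]
eef_rot: [[-0.995, 0.104, -0.001], [0.104, 0.995, -0.0], [0.001, -0.0, -1.0]]
wrist_force: [-5.1, 1.2, 2.1]
grip_width: -0.002
finger_force: 2.3
```

Request:
drive_tool(deltas=[{"dx": -0.02,"dy": 0,"dz": 0,"wx": 0,"wy": 0,"wz": 0,"claw": -1},{"dx": 0.65,"dy": 0,"dz": 0,"wx": 0,"wy": 0,"wz": 0,"claw": -1},{"dx": 0.65,"dy": 0,"dz": 0,"wx": 0,"wy": 0,"wz": 0,"claw": -1},{"dx": 0,"dy": -0.9,"dz": 0,"wx": 0,"wy": 0,"wz": 0,"claw": -1},{"dx": 0,"dy": -0.9,"dz": 0,"wx": 0,"wy": 0,"wz": 0,"claw": -1},{"dx": 0,"dy": -0.94,"dz": 0,"wx": 0,"wy": 0,"wz": 0,"claw": -1},{"dx": -0.2,"dy": 0,"dz": 0,"wx": 0,"wy": 0,"wz": 0,"claw": -1},{"dx": -0.2,"dy": 0,"dz": 0,"wx": 0,"wy": 0,"wz": 0,"claw": -1},{"dx": -0.2,"dy": 0,"dz": 0,"wx": 0,"wy": 0,"wz": 0,"claw": -1},{"dx": -0.2,"dy": 0,"dz": 0,"wx": 0,"wy": 0,"wz": 0,"claw": -1},{"dx": -0.15,"dy": 0,"dz": 0,"wx": 0,"wy": 0,"wz": 0,"claw": -1},{"dx": -0.15,"dy": 0,"dz": 0,"wx": 0,"wy": 0,"wz": 0,"claw": -1}])

```text
time_s: 8.82
ee_pos: [0.4952, 0.0071, 0.0512]
eef_rot: [[-0.995, 0.103, -0.0], [0.103, 0.995, 0.0], [0.0, 0.0, -1.0]]
wrist_force: [-0.6, 1.8, -0.2]
grip_width: 0.003
finger_force: 0.8
```

Request:
drive_tool(deltas=[{"dx": -0.07,"dy": 0,"dz": 0,"wx": 0,"wy": 0,"wz": 0,"claw": -1},{"dx": -0.04,"dy": 0,"dz": 0,"wx": 0,"wy": 0,"wz": 0,"claw": -1},{"dx": -0.03,"dy": 0,"dz": 0,"wx": 0,"wy": 0,"wz": 0,"claw": -1},{"dx": 0,"dy": 0,"dz": 0,"wx": 0,"wy": 0,"wz": 0,"claw": -1}])

```text
time_s: 9.32
ee_pos: [0.5018, 0.0059, 0.0513]
eef_rot: [[-0.995, 0.104, 0.0], [0.104, 0.995, -0.0], [-0.0, -0.0, -1.0]]
wrist_force: [-0.2, 0.5, -0.4]
grip_width: -0.001
finger_force: 0.3
```

Request:
drive_tool(deltas=[{"dx": -0.03,"dy": 0,"dz": 0,"wx": 0,"wy": 0,"wz": 0,"claw": -1},{"dx": 0,"dy": 0,"dz": 0,"wx": 0,"wy": 0,"wz": 0,"claw": -1}])

```text
time_s: 9.57
ee_pos: [0.5033, 0.0058, 0.0513]
eef_rot: [[-0.995, 0.104, 0.0], [0.104, 0.995, -0.0], [-0.0, -0.0, -1.0]]
wrist_force: [-1.1, -0.0, -1.1]
grip_width: -0.0
finger_force: 0.6
```

Request:
drive_tool(deltas=[{"dx": -0.03,"dy": 0,"dz": 0,"wx": 0,"wy": 0,"wz": 0,"claw": -1},{"dx": 0,"dy": 0,"dz": 0,"wx": 0,"wy": 0,"wz": 0,"claw": -1}])

```text
time_s: 9.82
ee_pos: [0.5033, 0.0058, 0.0511]
eef_rot: [[-0.995, 0.104, -0.003], [0.104, 0.995, 0.0], [0.003, -0.0, -1.0]]
wrist_force: [-6.4, 1.1, 5.3]
grip_width: 0.001
finger_force: 3.2
```

The stop is felt here too. Retract and raise, then verify.

Request:
drive_tool(deltas=[{"dx": 0.6,"dy": 0,"dz": 0,"wx": 0,"wy": 0,"wz": 0,"claw": -1},{"dx": 0.6,"dy": 0,"dz": 0,"wx": 0,"wy": 0,"wz": 0,"claw": -1},{"dx": 0.6,"dy": 0,"dz": -0.8,"wx": 0,"wy": 0,"wz": 0,"claw": -1},{"dx": 0.6,"dy": 0,"dz": -0.8,"wx": 0,"wy": 0,"wz": 0,"claw": -1},{"dx": 0.3,"dy": 0,"dz": -0.8,"wx": 0,"wy": 0,"wz": 0,"claw": -1},{"dx": 0,"dy": 0,"dz": -0.8,"wx": 0,"wy": 0,"wz": 0,"claw": -1},{"dx": 0,"dy": 0,"dz": 0,"wx": 0,"wy": 0,"wz": 0,"claw": -1},{"dx": 0,"dy": 0,"dz": 0,"wx": 0,"wy": 0,"wz": 0,"claw": -1}])

```text
time_s: 10.82
ee_pos: [0.3706, 0.0197, 0.2111]
eef_rot: [[-0.995, 0.104, 0.001], [0.104, 0.995, -0.0], [-0.001, 0.0, -1.0]]
wrist_force: [0.3, 1.2, -0.9]
grip_width: -0.002
finger_force: 0.0
```

```bash
python3 - <<'E'
from plant import state, eyes, r
from h import *
p,d=eyes.read_camera("top"); W=cloud("top",d)
cv2.imwrite("pics/top2.png",cv2.resize(p[150:290,120:400],None,fx=2.8,fy=2.8,interpolation=cv2.INTER_CUBIC))
for v in range(172,262,6): print(v,W[v,240].round(3),W[v,285].round(3))
print(state()["ee_pos"],state()["wrist_force"])
E
```

```text
172 [0.711 0.134 0.121] [ 0.727 -0.     0.003]
178 [0.694 0.135 0.119] [0.693 0.003 0.12 ]
184 [0.676 0.134 0.125] [0.675 0.003 0.131]
190 [0.658 0.134 0.121] [0.658 0.003 0.126]
196 [0.64  0.134 0.125] [0.64  0.003 0.124]
202 [0.623 0.134 0.128] [0.622 0.003 0.126]
208 [0.605 0.134 0.128] [0.604 0.003 0.135]
214 [0.592 0.138 0.058] [0.587 0.003 0.124]
220 [0.573 0.138 0.061] [0.573 0.002 0.058]
226 [0.555 0.138 0.06 ] [0.555 0.002 0.067]
232 [0.537 0.138 0.065] [0.536 0.002 0.063]
238 [0.52  0.142 0.001] [0.518 0.002 0.051]
244 [ 0.501  0.142 -0.002] [ 0.5    0.001 -0.004]
250 [0.482 0.142 0.003] [ 0.481  0.001 -0.003]
256 [0.463 0.142 0.   ] [0.463 0.001 0.007]
[0.37016326 0.01966314 0.21053124] [ 0.83542528 -0.44352954  0.24579792]
```

View pics/top2.png

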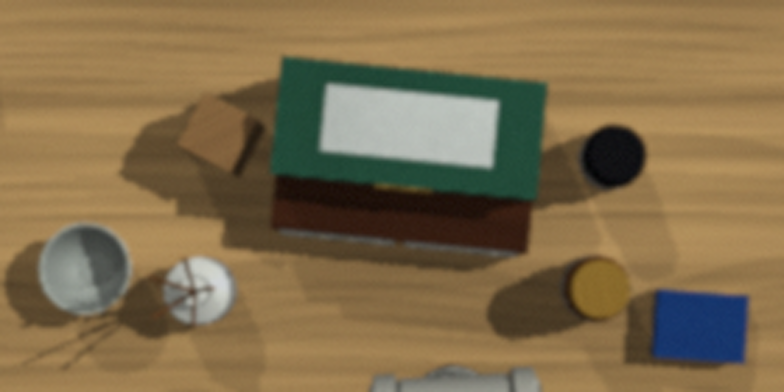

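The lid lies flat over the tray, both drawer fronts show only as a thin line at the base edge (280,230)–(525,250), the things around are unmoved, and the hand is clear at the bottom.

```bash
python3 -c "
from plant import r
print(r.hand_in())"
```

```text
the job is handed in; nothing more can be done
None
```

I closed the lid and pushed both drawers in until each hit its stop; in the last top view the chest and everything around it looked unmoved and the hand was clear. The job is handed in at about 11 s of the 54 s allowed, but the hand-in returned no verdict.

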